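# Draw out the filter tray with the pull hook

### The arm

A 6-joint arm with a two-finger parallel gripper is mounted at the origin on a cart in front of the work surface, level with it; the furniture and walls round the work are solid. World frame = base frame: x ahead of the robot, y to its left, z up, the work surface at z = 0. Lengths are in m, angles in rad, forces in N, time in s.
With the tool pointing down it reaches from about 0.275 to 0.725 m from the base axis. Payload 15.9 kg.
Tool frame: the origin (TCP) lies midway between the tips of the shut fingers; the grasp point (between the pads) lies 19 mm behind it; z points along the fingers, y is the line along which they close (so a half turn about z gives the same grasp; the last joint's range is limited). The gripper opens to 85 mm and grips with 20 to 120 N. Pads are 22 mm wide; open, the fingers measure 114 mm over their backs; the gripper's body (76 mm by 85 mm) begins 54 mm behind the grasp point. The pads swing forward as they close: fully open they stand 13 mm farther back than shut.
Start: joints at [-1.131, 0.213, -0.034, 1.323, 0, 1.571], TCP at [0.213, -0.452, 0.204] pointing down, gripper open.
Joint ranges: [-2.98, 2.98], [-0.74, 1.72], [-1.14, 1.35], [-2.1, 2.04], [-1.57, 1.44], [-3.14, 3.14]. Speed limits (rad/s): [1.89, 1.89, 2.39, 2.57, 3.14, 3.14].

### API

Orientations are given as a unit quaternion [w, x, y, z].
In Python, from station import get_obs, camera, camera_info, job_done, recognise gives the robot as it stands.
- The arm moves only by the shell command python3 -m pendant 'ROWS' [FORCE]. ROWS is JSON, a list of rows, each a list of 5 numbers: the shift along the tool's x, y, z in cm, then the turn about the tool's z in units of 10 degrees (1.0 is 10 degrees), then the opening, from 0 (shut) to 1 (fully open). In form: [[tx, ty, tz, yaw, gripper], ...]. A call has 1 to 8 rows; each row is the pose to reach, as a shift and turn from the pose commanded when the call began, along the tool's axes at that moment; what a row does not reach only later rows make up. A row lasts 1/8 s, in which the tool goes at most 62.5 mm and 10.7 degrees, less where a joint would pass 70% of its speed; a pose out of reach is approached as far as the arm can. A call with a gripper value outside its range is refused whole. The fingers move at their own pace and stop on an object; FORCE is the grip in N (left out, the last holds). Time passes only in rows, so rows that repeat a pose let the fingers close. It gives the time, the measured TCP pose, the force, the opening and the grip force at its end, in the units of the state.
- get_obs(): the state, without advancing time (a new reading comes with each control period).
- camera(name): name is "side" or "top" or "wrist"; returns the picture (400x640x3 uint8, blue, green, red); there is no depth.
- camera_info(name): a dict with "fx", "fy", "cx", "cy" (pixels), "eye" and "orientation" of the camera in the world; the wrist camera has in their place "hand_eye" (4x4, takes a point from camera to tool coordinates, whose origin is the TCP and whose axes are the flange's). Camera axes: x right, y up, looking along -z (the intrinsics and any distortion apply to the point x, -y, -z); pixel columns grow to the right and rows downward; lengths in m; the calibration is good to about 2 mm. A picture is of the moment at which its call begins: read the wrist's pose just before it. camera_info takes no time and is no camera call.
- job_done(): hands the job in; it is judged then, once.
Trained networks look in the newest picture that a camera, given by its name, has taken for a name from the list of things; names that differ only in an ending like _2 or _b are one class to them, and where a whole thing is asked for, a point or a joint stands for the part that bears it (a point fixed in the world has none). Each returns a list of dicts, best first, with "p" (0 to 1); they miss things now and then, are a little off and sometimes report something else, mostly with a low value. They report only what shows in the picture. A call takes as long as a camera call. They do not tell look-alikes from the thing itself.
- recognise(camera, label): "xyz" ([x, y, z] in m, in the coordinates of the camera as it stood for that picture, good to about 4 mm: the middle of the surface that is visible of it).
The state is a dict: "t": time; "qpos": joint angles; "joint_vel": joint speeds; "effort": joint torques, N m; "position": TCP position; "ee_rot": TCP orientation; "force": force on the tool from outside, world axes, zero at the start; "moment": the same for the moment, N m; "gripper_width": finger opening in m; "gripper_force": force on a finger pad.
Only numpy, scipy, OpenCV 4.12 (cv2) and the standard library are available. Lean on these libraries where they do the work, as an engineer would, in place of code of your own. Each camera call takes 0.05 s, during which the arm holds its last target. There are 200 camera calls.

### The job

Take the pull hook out of its stand, hook it into the finger hole of the filter tray and draw the tray out as far as it goes: feel for its end stop and hold the tray against it with a pull of about 1 kg, never more than 2 kg, for half a second or more. Then unhook without pushing the tray back and put the hook back upright in its stand, fully down. Do not touch the tray with the gripper, and leave the other things on the worktop where they are.

Things in the scene. Friction and masses are not known exactly. Their poses are not given: they have to be found in the camera images.
- housing: Grey filter housing fixed to the worktop, a low box 130 (x) x 124 (y) x 50 (z) mm, dark air slots on top. Origin: centre of its underside; +z up; its open front faces own -x, the way the tray slides out. Tall things around: the monitor (x up to 0.38 m, 0.42 m high), the black crate behind (from x = 0.65 m, y -0.34 to 0.02 m, 0.43 m high), the cart's rail at the left (y about 0.28 m).
- tray_hole (a point): Centre of the round finger hole (26 mm across, right through) on the outer face of the tray's aluminium front plate, 24 mm above the worktop; axes as the housing's (-x points out of the face). Plate 4 mm thick, 112 wide, from 5 to 43 mm above the worktop. Behind it free space, 29 mm deep, up to 46 mm above the worktop.
- tray: The tray, front plate and open tray behind it; axes as the housing's, its origin lies on the housing's origin when fully in and moves along the housing's -x as it is drawn out. Starts 0 to 28 mm out. Its end stop, a stiff rubber buffer, lies anywhere from 58 to 76 mm out and can only be felt. Sliding takes about 3 N; the tray stays where it is left and can only slide.
- hook_grip (a point): Centre of the square black handle of the pull hook (about 110 g), where it is grasped, on either pair of sides: 26 (x) x 26 (y) x 58 (z) mm, upright, +z up. Right under the handle, 29 to 33 mm below this point, a flange 50 x 36 mm rests on the stand. Under it a steel rod of 6 mm diameter: the shank goes down at own x = -10 mm, the foot then runs level to own +x (see hook_tip).
- hook_tip (a point): Rod axis at the front end of the hook's foot: 10 mm forward (own +x) of and 78 mm below the handle centre. The foot lies level on this height from the shank (20 mm behind) to here, where the tip turns up, its top 8 mm above this point. Lowest part 3 mm below, foremost part 3 mm ahead of this point. Clear gap between shank and tip 14 mm.
- stand_mouth (a point): Centre of the mouth of the well in the hook's stand, a fixed grey block 84 (x) x 56 (y) x 54 (z) mm; the mouth is in its top, 54 mm above the worktop, 36 (x) x 18 (y) mm, 51 mm deep. In the stand the hook's flange lies on the top, its handle centre 33 mm above this point, its foot along the stand's +x.
- tin: Round fuse tin with a blue lid, 51 mm wide, 22 mm high, a bystander; origin at the centre of its underside.
- spool: Solder spool, 49 mm wide, 38 mm high, a bystander; origin at the centre of its underside.
- battery: Small upright block battery, 18 x 26 x 48 mm, a bystander; origin at the centre of its underside.
- marker: Black marker lying flat, 119 mm long, a bystander; origin at the centre of its underside.
Mind the look-alikes: they are no part of the job. Of the things that look like the part that bears stand_mouth, the larger one is meant.

How it is judged:
By the outcome, as a careful person would: the job done as asked, in the order asked, and still so for the second after the job is handed in, with the robot touching nothing.
It also fails if it takes over 69 s, if anything falls off the work surface, if the arm or the gripper's body presses on something with over 40 N, if the wrist force passes 120 N, or if a joint passes its speed limit or range.

## Working session

There is one attempt and no reset: what is moved stays moved. The work goes in short steps, Python scripts to look and compute and a shell command to move; the robot and the scene stay as the last step left them, time stands still between calls to the robot, and variables do not carry over. Pictures are saved under pics/ and viewed, at most 10 in all, crops included, and the job is handed in when it is done.

```bash
mkdir -p pics; cat > h.py <<'E'
import numpy as np, cv2
from scipy.spatial.transform import Rotation as R
from station import get_obs, camera, camera_info, job_done, recognise
def rot(q): return R.from_quat([q[1],q[2],q[3],q[0]]).as_matrix()
def cam_pose(n,o=None):
    i=camera_info(n)
    if n=="wrist":
        o=o or get_obs(); T=np.eye(4); T[:3,:3]=rot(o["ee_rot"]); T[:3,3]=o["position"]
        return T@np.array(i["hand_eye"])
    T=np.eye(4); q=np.array(i["orientation"]); T[:3,:3]=rot(q) if q.size==4 else q; T[:3,3]=i["eye"]; return T
def rec(n,l,T):
    return [(round(d["p"],2),np.round((T@np.r_[d["xyz"],1])[:3],4).tolist()) for d in recognise(n,l)]
def ray(n,uv,z,T):
    i=camera_info(n); d=T[:3,:3]@np.array([(uv[0]-i["cx"])/i["fx"],-(uv[1]-i["cy"])/i["fy"],-1]); e=T[:3,3]
    return e+d*(z-e[2])/d[2]
def proj(n,p,T):
    i=camera_info(n); c=T[:3,:3].T@(np.array(p)-T[:3,3]); return i["cx"]+i["fx"]*c[0]/-c[2], i["cy"]-i["fy"]*c[1]/-c[2]
E
python3 - <<'E'
from h import *
o=get_obs(); print({k:np.round(o[k],3).tolist() for k in o}); print(camera_info("wrist")); print(camera_info("top"));print(camera_info("side"))
for n in ["top","side"]:
    im=camera(n); cv2.imwrite(f"pics/{n}0.png",im); T=cam_pose(n)
    for l in ["housing","tray_hole","tray","hook_grip","stand_mouth","tin","spool","battery","marker"]: print(n,l,rec(n,l,T))
E
```

```text
{'t': 0.0, 'qpos': [-1.131, 0.213, -0.035, 1.324, 0.0, 1.571], 'joint_vel': [-0.002, 0.001, -0.0, -0.0, 0.0, 0.001], 'effort': [-0.001, -68.617, 48.711, 0.017, 0.0, -0.0], 'position': [0.213, -0.452, 0.204], 'ee_rot': [-0.001, 0.976, 0.218, -0.0], 'force': [0.435, -0.715, -0.077], 'moment': [-0.016, -0.049, 0.014], 'gripper_force': 0.0, 'gripper_width': 0.086}
{'fx': 283.5122232539317, 'fy': 283.5122232539317, 'cx': 321.8828104478143, 'cy': 204.3497028829415, 'hand_eye': array([[ 3.13837318e-04,  9.44570007e-01,  3.28309920e-01,
         8.49755238e-02],
       [ 9.99999911e-01, -3.88719964e-04,  1.62456037e-04,
        -3.29718645e-04],
       [ 2.81071721e-04,  3.28309840e-01, -9.44570045e-01,
        -1.70927038e-01],
       [ 0.00000000e+00,  0.00000000e+00,  0.00000000e+00,
         1.00000000e+00]])}
{'fx': 498.8281631561357, 'fy': 498.8281631561357, 'cx': 320.795046447573, 'cy': 198.00086624571827, 'eye': array([ 0.26336308, -0.11409406,  1.24412235]), 'orientation': array([ 0.74046818,  0.08301052, -0.07809923, -0.66235688])}
{'fx': 377.20238159449633, 'fy': 377.2023815944963
[... 378 characters left out ...]
.83, [0.509, 0.067, 0.0647])]
top stand_mouth [(0.84, [0.6126, 0.1752, 0.0412]), (0.71, [0.5075, 0.0596, 0.0526]), (0.55, [0.547, -0.2076, 0.0469])]
top tin [(0.49, [0.4287, 0.1047, 0.0198])]
top spool []
top battery [(0.63, [0.6284, -0.3794, 0.0422])]
top marker [(0.66, [0.5087, 0.0656, 0.0645])]
side housing [(0.84, [0.5528, -0.2252, 0.0462])]
side tray_hole []
side tray []
side hook_grip [(0.8, [0.5182, 0.0595, 0.0908])]
side stand_mouth [(0.89, [0.5169, 0.043, 0.044]), (0.7, [0.5521, -0.2226, 0.0505]), (0.59, [0.6195, 0.1648, 0.0407])]
side tin [(0.59, [0.4221, 0.0903, 0.0193])]
side spool [(0.77, [0.4082, -0.0042, 0.0401])]
side battery []
side marker [(0.98, [0.4242, -0.3319, 0.0129])]
```

View pics/top0.png

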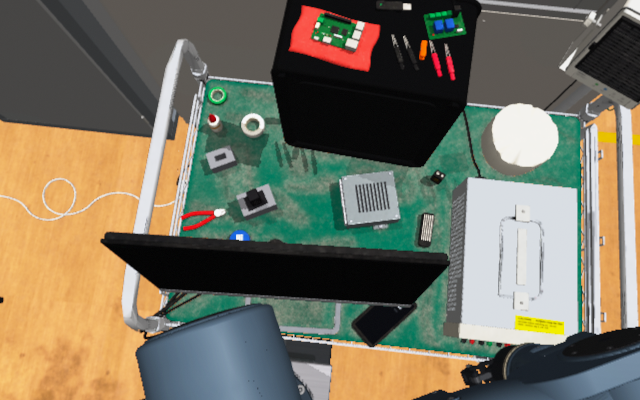

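View pics/side0.png

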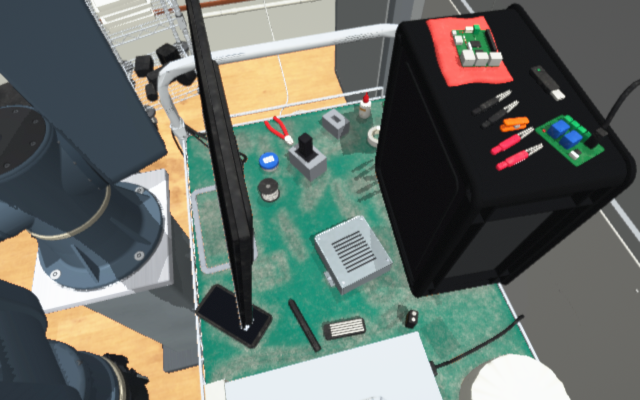

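The top view shows the stand with the hook at about (256,200), the look-alike at (220,158), the housing at (369,198) with its front facing image-down, and the monitor running from column 105 to 447. The side view shows the hook at (306,150), the housing at (352,252), the spool at (268,188), the tin at (268,160) and the marker at (305,325). I'll lift first, then swing over the monitor.

```bash
python3 -m pendant '[[0,0,-6,0,1],[0,0,-12,0,1],[0,0,-18,0,1],[0,0,-24,0,1],[0,0,-28,0,1],[0,0,-32,0,1],[0,0,-32,0,1]]'; python3 - <<'E'
from h import *
o=get_obs(); print(np.round(o["qpos"],3),np.round(o["position"],3),o["t"])
T=cam_pose("top")
for uv in [(105,235),(447,255),(415,305),(108,242)]: print(uv,ray("top",uv,.42,T))
for uv in [(245,325),(190,2),(207,2)]: print(uv,ray("side",uv,0.0,cam_pose("side")),ray("side",uv,.42,cam_pose("side")))
E
```

```text
t: 1.88
position: [0.2065, -0.4389, 0.4763]
ee_rot: [0.026, 0.976, 0.218, 0.006]
force: [0.6, 0.0, -0.6]
gripper_width: 0.0853
gripper_force: 0.0
[-1.131  0.316  0.835  2.037  0.     1.571] [ 0.206 -0.439  0.476] 1.875
(105, 235) [0.35138229 0.25210272 0.42      ]
(447, 255) [ 0.38135087 -0.31583045  0.42      ]
(415, 305) [ 0.2947012 -0.2686362  0.42     ]
(108, 242) [0.34041934 0.24474144 0.42      ]
(245, 325) [ 0.30151215 -0.2994493   0.        ] [ 0.36816523 -0.4149531   0.42      ]
(190, 2) [0.2632243  0.89874515 0.        ] [0.34985156 0.15816186 0.42      ]
(207, 2) [0.32354424 0.88253774 0.        ] [0.37870352 0.1504096  0.42      ]
```

```bash
python3 - <<'E'
from h import *
o=get_obs(); q=o["qpos"]; im=camera("side"); T=cam_pose("side")
for z0,c in [(.2,(0,0,255)),(.3,(0,255,0)),(.4,(255,0,0))]:
    rz=[(.03,z0)]; rz.append((.03+.43*np.sin(q[1]),z0+.43*np.cos(q[1]))); p=q[2]-q[1]
    rz.append((rz[1][0]+.384*np.cos(p),rz[1][1]+.384*np.sin(p)))
    P=[proj("side",[r*np.cos(q[0]),r*np.sin(q[0]),z],T) for r,z in rz]; print(z0,np.round(P).tolist())
    for a,b in zip(P,P[1:]): cv2.line(im,tuple(int(x) for x in a),tuple(int(x) for x in b),c,1)
cv2.imwrite("pics/s1.png",im)
E
```

```text
0.2 [[54.0, 197.0], [-201.0, 43.0], [-5187.0, -36.0]]
0.3 [[17.0, 165.0], [-403.0, -104.0], [1552.0, 530.0]]
0.4 [[-33.0, 124.0], [-852.0, -429.0], [880.0, 473.0]]
```

View pics/s1.png

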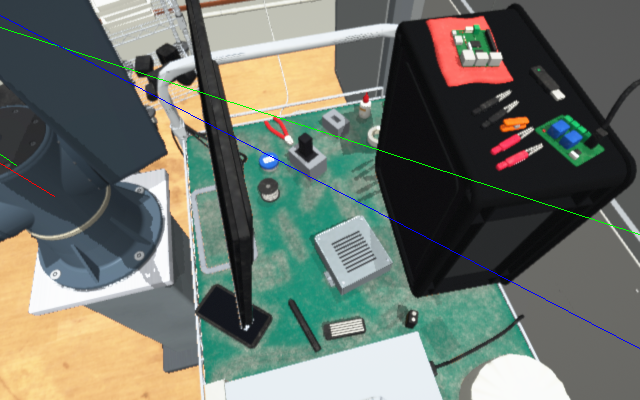

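The picture shows the arm column at left ((20,120) to (100,240)), with everything on the worktop undisturbed. The shoulder looks to be about 0.25–0.3 m high, so the forearm should clear the monitor. I'll move to a viewpoint above the work.

```bash
python3 -m pendant '[[5.5,-3.2,0,0,1],[11,-6.4,0,0,1],[16.5,-9.6,0,0,1],[22,-12.8,0,0,1],[27.5,-16,0,0,1],[33,-19.2,0,0,1],[37.4,-22.2,0,0,1],[37.4,-22.2,0,0,1]]'; python3 - <<'E'
from h import *
o=get_obs(); print(np.round(o["qpos"],3),np.round(o["joint_vel"],2),np.round(o["position"],3),o["t"])
T=cam_pose("wrist",o); im=camera("wrist"); cv2.imwrite("pics/w0.png",im)
for l in ["housing","tray_hole","tray","hook_grip","hook_tip","stand_mouth","spool"]: print(l,rec("wrist",l,T))
np.save("T0.npy",T)
E
```

```text
t: 2.92
position: [0.4517, -0.0768, 0.4612]
ee_rot: [0.025, 0.975, 0.221, 0.003]
force: [-0.2, -1.4, -0.6]
gripper_width: 0.0853
gripper_force: 0.0
[-0.136  0.251  0.696  1.993 -0.044  2.56 ] [-0.09 -0.04 -0.01  0.   -0.02 -0.06] [ 0.452 -0.077  0.461] 2.925
housing [(0.86, [0.5659, -0.2016, 0.0518])]
tray_hole [(0.72, [0.5429, -0.143, 0.0285])]
tray [(0.71, [0.5437, -0.143, 0.0262]), (0.17, [0.6314, -0.3682, 0.0408])]
hook_grip [(0.58, [0.516, 0.0621, 0.103]), (0.35, [0.5459, -0.1424, 0.0284])]
hook_tip [(0.73, [0.5615, -0.2054, 0.0483]), (0.64, [0.5158, 0.0652, 0.0988]), (0.62, [0.4201, -0.3293, 0.0183])]
stand_mouth [(0.87, [0.5245, 0.0618, 0.0563]), (0.64, [0.6033, 0.1663, 0.044])]
spool [(0.95, [0.4076, 0.0075, 0.039])]
```

View pics/w0.png

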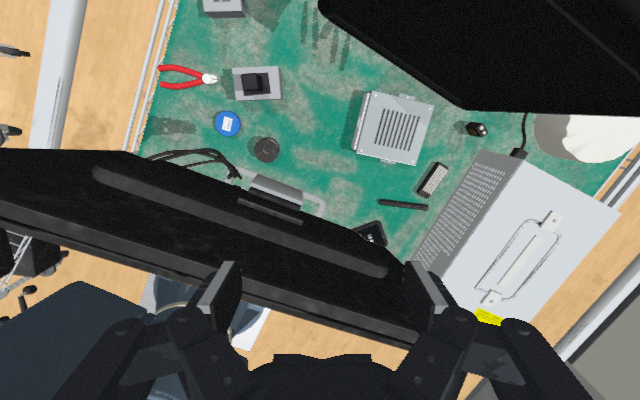

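The wrist view shows the hook and stand at (257,83), the housing at (395,127) with its tray front on the left edge at about (362,125), the spool at (266,148) and the tin at (228,123). I'll enlarge it to get the orientations.

```bash
python3 - <<'E'
from h import *
im=cv2.imread("pics/w0.png")[55:175,220:450]; cv2.imwrite("pics/w0c.png",cv2.resize(im,None,fx=3.4,fy=3.4,interpolation=cv2.INTER_CUBIC))
E
```

```text
(no output)
```

View pics/w0c.png

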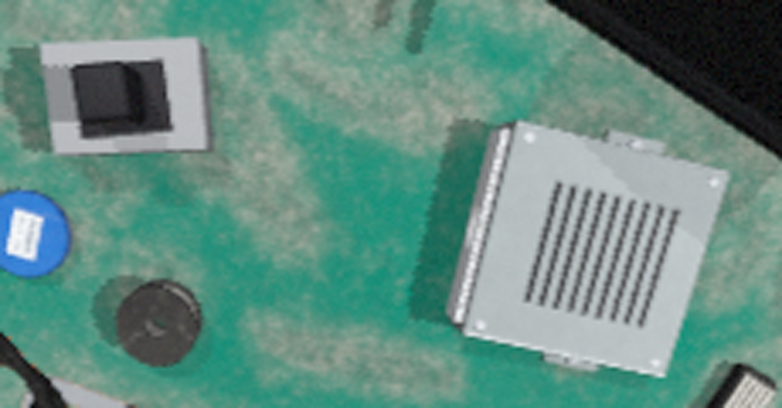

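The enlargement shows the stand's top with corners at about (42,45), (200,38), (210,150) and (55,153). The housing top has corners at about (510,122), (727,172), (665,375) and (465,335), and the tray plate is on its left. I'll convert these to world coordinates.

```bash
python3 - <<'E'
from h import *
T=np.load("T0.npy"); f=lambda u,v,z: ray("wrist",(220+u/3.4,55+v/3.4),z,T)
H=[f(*p,.05) for p in [(512,122),(727,172),(665,375),(465,335)]]
S=[f(*p,.054) for p in [(42,45),(198,39),(208,150),(55,153)]]
for P in (H,S):
    for i in range(4):
        d=P[(i+1)%4]-P[i]; print(np.round(P[i],4),"len %.4f ang %.1f"%(np.hypot(*d[:2]),np.degrees(np.arctan2(d[1],d[0]))))
    print("c",np.mean(P,0))
print("plate top line z.043",f(500,125,.043),f(453,322,.043))
print("hook top z .116", f(100,93,.116))
E
```

```text
[ 0.5999 -0.1319  0.05  ] len 0.1304 ang -76.3
[ 0.6308 -0.2585  0.05  ] len 0.1213 ang -165.5
[ 0.5133 -0.2888  0.05  ] len 0.1287 ang 104.0
[ 0.4822 -0.1639  0.05  ] len 0.1220 ang 15.2
c [ 0.55653831 -0.21077724  0.05      ]
[0.5228 0.1167 0.054 ] len 0.0834 ang -62.1
[0.5618 0.0429 0.054 ] len 0.0562 ang -151.7
[0.5124 0.0163 0.054 ] len 0.0846 ang 116.7
[0.4744 0.0919 0.054 ] len 0.0544 ang 27.1
c [0.51784806 0.06694745 0.054     ]
plate top line z.043 [ 0.59634909 -0.12757437  0.043     ] [ 0.48554216 -0.15512735  0.043     ]
hook top z .116 [0.51517004 0.06843444 0.116     ]
```

```bash
cat >> h.py <<'E'
def to(p,yaw=None):
    o=get_obs(); M=rot(o["ee_rot"]); d=M.T@(np.array(p)-o["position"])*100
    cur=np.degrees(np.arctan2(M[1,0],M[0,0])); t=0 if yaw is None else -((yaw-cur+180)%360-180)/10
    print("pos",np.round(o["position"],4),"yaw %.2f"%cur,"toolz",np.round(M[:,2],3),"-> ",np.round(d,2),"yaw %.2f"%t)
E
python3 - <<'E'
from h import *
to([.517,.068,.22],117.2)
E
```

```text
pos [ 0.4506 -0.0811  0.4639] yaw 25.10 toolz [ 0.023 -0.048 -0.999] ->  [ 12.34 -11.97  23.79] yaw -9.21
```

```bash
python3 -m pendant '[[2.5,-2.4,0,-1.05,1],[5,-4.8,4,-2.1,1],[7.5,-7.2,8,-3.15,1],[10,-9.6,12,-4.2,1],[12.3,-12,16,-5.2,1],[12.3,-12,19,-6.2,1],[12.3,-12,22,-7.2,1],[12.3,-12,23.8,-8.2,1]]'; python3 -m pendant '[[0,0,0,-1,1],[0,0,0,-1,1],[0,0,0,-1,1]]';  python3 - <<'E'
from h import *
o=get_obs(); T=cam_pose("wrist",o); im=camera("wrist"); cv2.imwrite("pics/w1.png",im); np.save("T1.npy",T)
for l in ["hook_grip","stand_mouth"]: print(l,rec("wrist",l,T))
print(np.round(o["qpos"],3),o["force"]); to([.517,.068,.068],117.2)
E
```

```text
t: 4.32
position: [0.5161, 0.0684, 0.2184]
ee_rot: [0.023, 0.591, 0.806, -0.013]
force: [-0.2, -0.9, 0.4]
gripper_width: 0.0853
gripper_force: 0.0
t: 4.7
position: [0.5169, 0.0688, 0.2201]
ee_rot: [0.022, 0.523, 0.852, -0.014]
force: [0.2, -0.4, -0.0]
gripper_width: 0.0852
gripper_force: 0.0
hook_grip [(0.94, [0.5118, 0.0757, 0.1028])]
stand_mouth [(0.75, [0.5115, 0.0875, 0.0548]), (0.72, [0.6167, 0.1772, 0.0423])]
[ 0.166  0.24   0.039  1.355 -0.051  1.266] [ 0.18578374 -0.35354013 -0.03719097]
pos [0.5168 0.069  0.22  ] yaw 117.07 toolz [ 0.023 -0.048 -0.999] ->  [ 7.100e-01 -1.000e-02  1.518e+01] yaw -0.01
```

View pics/w1.png

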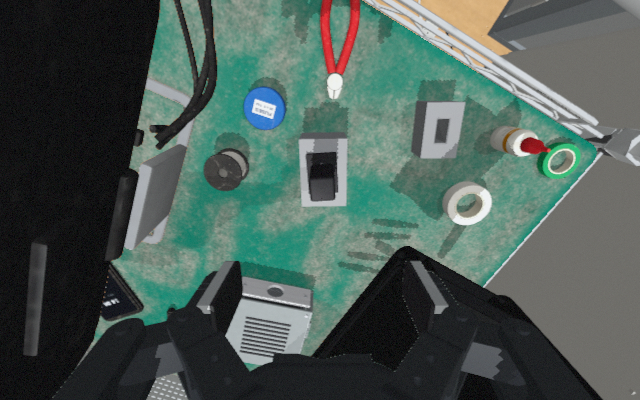

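The hook handle is at (322,178) in the stand (300–347, 135–207). The tray front and its hole are visible at (275,292). I'll enlarge this part.

```bash
python3 - <<'E'
from h import *
im=cv2.imread("pics/w1.png")[120:320,215:365]; cv2.imwrite("pics/w1c.png",cv2.resize(im,None,fx=3,fy=3,interpolation=cv2.INTER_CUBIC))
E
```

```text
(no output)
```

View pics/w1c.png

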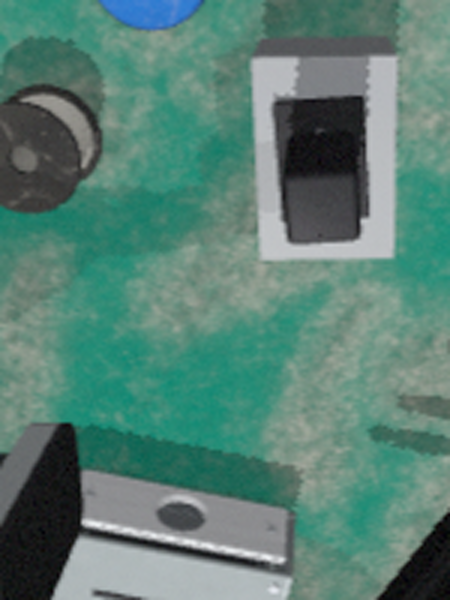

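The stand top's corners are at (253,57), (397,57), (393,258) and (262,260). The handle top's corners are at (286,172), (361,172), (357,240) and (291,243), and the tray hole is at (181,513).

```bash
python3 - <<'E'
from h import *
T=np.load("T1.npy"); f=lambda u,v,z: ray("wrist",(215+u/3,120+v/3),z,T)
for P in ([f(*p,.054) for p in [(253,57),(397,57),(393,258),(262,260)]],[f(*p,.116) for p in [(286,172),(361,172),(357,240),(291,243)]]):
    for i in range(4):
        d=P[(i+1)%4]-P[i]; print(np.round(P[i],4),"len %.4f ang %.1f"%(np.hypot(*d[:2]),np.degrees(np.arctan2(d[1],d[0]))))
    print("c",np.mean(P,0))
print("hole",f(181,513,.024), "plate top ends", f(85,525,.043), f(288,567,.043), "face bottom right",f(293,512,.043))
to([.517,.068,.068],117.2)
E
```

```text
[0.4754 0.0928 0.054 ] len 0.0555 ang 27.0
[0.5249 0.1179 0.054 ] len 0.0839 ang -62.3
[0.564  0.0437 0.054 ] len 0.0554 ang -152.1
[0.515  0.0177 0.054 ] len 0.0848 ang 117.8
c [0.51983057 0.06802681 0.054     ]
[0.5011 0.0749 0.116 ] len 0.0248 ang 27.0
[0.5231 0.0862 0.116 ] len 0.0241 ang -65.3
[0.5332 0.0643 0.116 ] len 0.0225 ang -150.2
[0.5137 0.0531 0.116 ] len 0.0252 ang 119.9
c [0.51776691 0.06962431 0.116     ]
hole [ 0.54259635 -0.14382536  0.024     ] plate top ends [ 0.49912418 -0.15697849  0.043     ] [ 0.60153244 -0.13471957  0.043     ] face bottom right [ 0.58844584 -0.1023764   0.043     ]
pos [0.5168 0.069  0.22  ] yaw 117.07 toolz [ 0.023 -0.048 -0.999] ->  [ 7.100e-01 -1.000e-02  1.518e+01] yaw -0.01
```

```bash
python3 -m pendant '[[0.5,0.1,4,0,1],[0.5,0.1,8,0,1],[0.5,0.1,12,0,1],[0.5,0.1,14,0,1],[0.5,0.1,15.2,0,1],[0.5,0.1,15.2,0,1],[0.5,0.1,15.2,0,1]]' && python3 - <<'E'
from h import *
to([.5189,.0671,.068],117.4); print(get_obs()["qpos"])
E
```

```text
t: 5.72
position: [0.5194, 0.0669, 0.0686]
ee_rot: [0.023, 0.521, 0.853, -0.014]
force: [-0.7, 0.3, -0.7]
gripper_width: 0.0854
gripper_force: 0.0
pos [0.5194 0.0669 0.0686] yaw 117.18 toolz [ 0.024 -0.048 -0.999] ->  [ 0.05 -0.03  0.06] yaw -0.02
[ 0.16140172  0.3111051  -0.25717472  0.98660433 -0.0510271   1.2573823 ]
```

Position is good and there is no contact force, so I'll grip.

```bash
python3 -m pendant '[[0,0,0,0,0.5],[0,0,0,0,0.3],[0,0,0,0,0.2],[0,0,0,0,0],[0,0,0,0,0],[0,0,0,0,0],[0,0,0,0,0],[0,0,0,0,0]]' 100; python3 - <<'E'
from h import *
o=get_obs(); print(o["position"],o["force"],o["moment"],o["gripper_width"])
E
```

```text
t: 6.72
position: [0.5188, 0.0667, 0.0682]
ee_rot: [0.022, 0.521, 0.853, -0.014]
force: [-3.9, 0.2, 8.5]
gripper_width: 0.0243
gripper_force: 96.8
[0.51881541 0.0667348  0.06819928] [-3.91726295  0.20670726  8.5390856 ] [-0.1013288   0.69428732 -0.0529595 ] 0.024347068926345906
```

```bash
python3 - <<'E'
from h import *
to(get_obs()["position"]+np.array([0,0,.1]))
E
```

```text
pos [0.5188 0.0667 0.0682] yaw 117.20 toolz [ 0.023 -0.048 -0.999] ->  [-0.53 -0.02 -9.99] yaw 0.00
```

```bash
python3 -m pendant '[[0,0,-1,0,0],[-0.1,0,-2,0,0],[-0.2,0,-4,0,0],[-0.3,0,-6,0,0],[-0.4,0,-8,0,0],[-0.5,0,-10,0,0],[-0.5,0,-10,0,0],[-0.5,0,-10,0,0]]' ; python3 - <<'E'
from h import *
o=get_obs(); print(o["position"],o["force"],o["moment"],o["gripper_width"])
im=camera("side"); T=cam_pose("side"); print(rec("side","hook_tip",T),rec("side","hook_grip",T))
p=o["position"]; u,v=proj("side",p,T); print(u,v); u,v=int(u),int(v)
c=im[v-50:v+90,u-80:u+80]; cv2.imwrite("pics/s2.png",cv2.resize(c,None,fx=4,fy=4,interpolation=cv2.INTER_CUBIC))
E
```

```text
t: 7.72
position: [0.5186, 0.0671, 0.1673]
ee_rot: [0.022, 0.521, 0.853, -0.015]
force: [0.1, -0.4, -1.2]
gripper_width: 0.0238
gripper_force: 96.8
[0.51860738 0.06705282 0.16730327] [ 0.07799923 -0.38905056 -1.24919309] [ 0.09506877  0.01623493 -0.03367292] 0.02381818457370322
[(0.56, [0.5213, 0.0623, 0.1746])] [(0.87, [0.5183, 0.0582, 0.1753])]
304.19627809788034 122.40335657943223
```

View pics/s2.png

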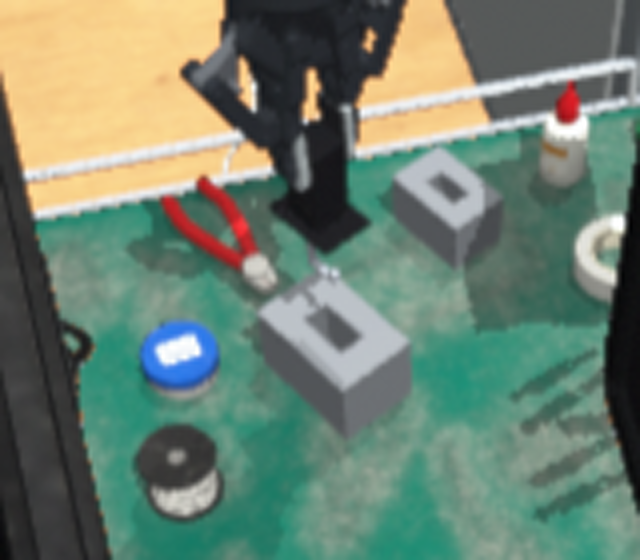

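The hook is held and clear of the stand, with its flange at (320,215) and thin rod parts around (300–335, 245–305). I'll compare this with both possible foot directions.

```bash
python3 - <<'E'
from h import *
im=camera("side"); T=cam_pose("side"); o=get_obs(); p=o["position"]
h=np.array([.5185,.0675,.087+.0991])
for s,yaw in (("A",-62.6),("B",117.4)):
    a=np.array([np.cos(np.radians(yaw)),np.sin(np.radians(yaw)),0])
    print(s,[np.round((np.array(proj("side",h+a*x+[0,0,z],T))-(304-80,122-50))*4).tolist() for x,z in [(-.01,-.033),(-.01,-.078),(.01,-.078),(.01,-.070)]])
c=im[122:150,304-25:304+25]; cv2.imwrite("pics/s3.png",cv2.resize(c,None,fx=14,fy=14,interpolation=cv2.INTER_NEAREST))
E
```

```text
A [[311.0, 209.0], [316.0, 260.0], [337.0, 280.0], [336.0, 271.0]]
B [[333.0, 228.0], [337.0, 280.0], [316.0, 260.0], [315.0, 252.0]]
```

View pics/s3.png

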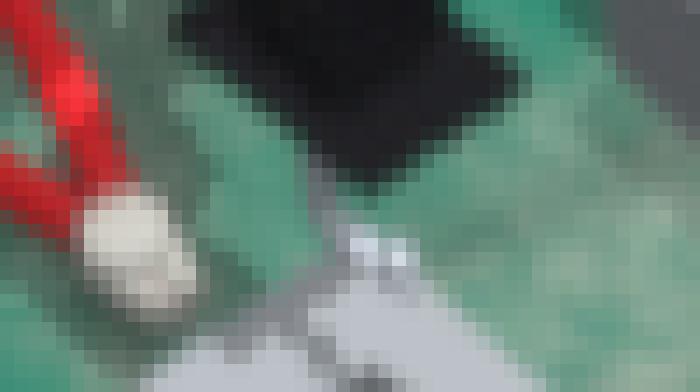

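The shank shows at column ~312 of the first crop, which matches direction A: the hook's foot points at −62.6°, towards the housing. Next I'll carry it to a point in front of the tray.

```bash
python3 - <<'E'
from h import *
to([.532,-.101,.167],104.1); to([.532,-.101,.0807],104.1)
E
```

```text
pos [0.5184 0.067  0.1672] yaw 117.20 toolz [ 0.021 -0.048 -0.999] ->  [-15.54  -6.47   0.86] yaw 1.31
pos [0.5184 0.067  0.1672] yaw 117.20 toolz [ 0.021 -0.048 -0.999] ->  [-15.08  -6.44   9.47] yaw 1.31
```

```bash
python3 -m pendant '[[-4,-1.6,0.2,0.4,0],[-8,-3.2,0.4,0.8,0],[-12,-4.8,0.6,1.31,0],[-15.5,-6.4,2,1.31,0],[-15.3,-6.4,5,1.31,0],[-15.1,-6.4,8,1.31,0],[-15.1,-6.4,9.5,1.31,0],[-15.1,-6.4,9.5,1.31,0]]' ; python3 - <<'E'
from h import *
o=get_obs(); print(o["force"],o["moment"],o["gripper_width"],o["qpos"])
to([.532,-.101,.0807],104.1)
T=cam_pose("wrist",o); im=camera("wrist"); cv2.imwrite("pics/w2.png",im); np.save("T2.npy",T)
print(rec("wrist","tray_hole",T),rec("wrist","hook_tip",T))
cv2.imwrite("pics/w2c.png",cv2.resize(im[160:400,180:460],None,fx=2.5,fy=2.5,interpolation=cv2.INTER_CUBIC))
E
```

```text
t: 8.93
position: [0.5324, -0.1007, 0.0805]
ee_rot: [0.023, 0.615, 0.788, -0.012]
force: [-0.7, 0.2, -0.6]
gripper_width: 0.0243
gripper_force: 96.9
[-0.73088817  0.23375821 -0.62149049] [0.04016277 0.0141985  0.01269513] 0.024313247702249546 [-0.15921624  0.3254037  -0.2050302   1.01207043 -0.04385217  1.16470726]
pos [ 0.5324 -0.1007  0.0805] yaw 104.10 toolz [ 0.021 -0.048 -0.999] ->  [-0.02 -0.04 -0.02] yaw -0.00
[(0.55, [0.515, -0.1471, 0.0275]), (0.49, [0.5266, -0.0849, 0.1123])] []
```

View pics/w2c.png

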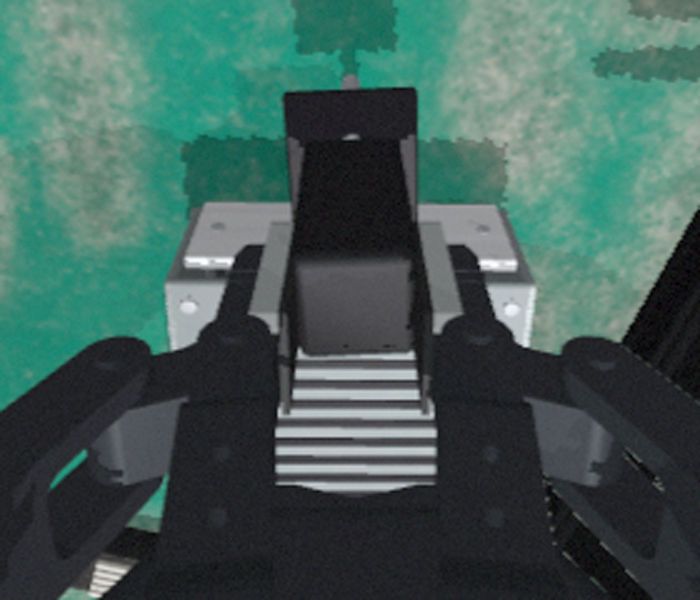

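The plate is visible either side of the handle, with top-edge ends at (184,265) and (517,268) and screws at (220,225) and (483,227). The shank is at (350,82) and the hole itself is hidden behind the handle. I'll check alignment from these points.

```bash
python3 - <<'E'
from h import *
T=np.load("T2.npy"); f=lambda u,v,z: ray("wrist",(180+u/2.5,160+v/2.5),z,T)
a=np.array([.247,-.969,0]); l=np.array([.969,.247,0])
for n,p,z in [("TL",(184,258),.043),("TR",(517,262),.043),("BL",(205,203),.005),("BR",(505,205),.005),("HL",(167,282),.05),("HR",(535,283),.05),("shank",(350,84),.0215),("flL",(285,92),.0665),("flR",(417,88),.0665)]:
    q=f(*p,z); print(n,np.round(q,4),"along %.4f lat %.4f"%(q@a,q@l))
h=np.array([.532,-.1,0]); print("handle",h@a,h@l,"hole prev",np.array([.5426,-.1438,0])@a,np.array([.5426,-.1438,0])@l)
E
```

```text
TL [ 0.4873 -0.1559  0.043 ] along 0.2714 lat 0.4337
TR [ 0.5974 -0.1304  0.043 ] along 0.2739 lat 0.5467
BL [ 0.4873 -0.1562  0.005 ] along 0.2717 lat 0.4336
BR [ 0.6008 -0.129   0.005 ] along 0.2734 lat 0.5503
HL [ 0.4841 -0.1615  0.05  ] along 0.2761 lat 0.4292
HR [ 0.6029 -0.1327  0.05  ] along 0.2775 lat 0.5514
shank [ 0.5286 -0.0892  0.0215] along 0.2170 lat 0.4901
flL [ 0.508  -0.0799  0.0665] along 0.2029 lat 0.4725
flR [ 0.5425 -0.0702  0.0665] along 0.2020 lat 0.5083
handle 0.228304 0.49080799999999997 hole prev 0.2733644 0.4902608
```

Lateral alignment is within 1 mm and the plate's outer face is about 44 mm ahead of the handle, so the foot needs to go in 45.5 mm.

```bash
python3 -m pendant '[[-0.8,0,0.04,0,0],[-1.6,0,0.08,0,0],[-2.4,0,0.12,0,0],[-3.2,0,0.16,0,0],[-4,0,0.2,0,0],[-4.55,0,0.23,0,0],[-4.55,0,0.23,0,0]]' ; python3 - <<'E'
from h import *
o=get_obs(); p=o["position"]; print(p,o["force"],o["moment"], p@[.247,-.969,0],p@[.969,.247,0])
E
```

```text
t: 9.95
position: [0.5441, -0.1454, 0.0811]
ee_rot: [0.024, 0.615, 0.788, -0.012]
force: [0.7, 0.2, -2.0]
gripper_width: 0.0241
gripper_force: 96.9
[ 0.54411705 -0.14538034  0.08112882] [ 0.65753513  0.22386017 -2.04968309] [0.03985084 0.04169676 0.01732545] 0.27527046122956755 0.4913404726330838
```

```bash
python3 -m pendant '[[0,0,-0.3,0,0],[0,0,-0.6,0,0],[-0.05,0,-0.9,0,0],[-0.06,0,-1.1,0,0],[-0.06,0,-1.1,0,0],[-0.06,0,-1.1,0,0]]' ; python3 - <<'E'
from h import *
o=get_obs(); p=o["position"]; print(p,o["force"],o["moment"], p@[.247,-.969,0],p@[.969,.247,0])
E
```

```text
t: 10.7
position: [0.5439, -0.145, 0.0921]
ee_rot: [0.024, 0.615, 0.788, -0.012]
force: [0.4, -0.2, -1.5]
gripper_width: 0.024
gripper_force: 96.9
[ 0.54391655 -0.1450413   0.0921053 ] [ 0.41779852 -0.19420095 -1.53752768] [0.02198388 0.00967715 0.01829184] 0.27489240933812553 0.4912299327911035
```

```bash
python3 -m pendant '[[0.4,0,-0.02,0,0],[0.7,0,-0.04,0,0],[1,0,-0.05,0,0],[1.4,0,-0.07,0,0],[1.8,0,-0.09,0,0],[2.2,0,-0.11,0,0],[2.2,0,-0.11,0,0]]' ; cat > f.py <<'E'
from h import *
o=get_obs(); p=o["position"]; F=np.array(o["force"]); a=np.array([.24,-.971,0])
print("pull %.1f Fz %.1f"%(F@a,F[2]),np.round(F,1),np.round(o["moment"],2),"along %.4f lat %.4f z %.4f"%(p@[.247,-.969,0],p@[.969,.247,0],p[2]),"w %.4f"%o["gripper_width"], o["t"])
E
python3 f.py
```

```text
t: 11.58
position: [0.5385, -0.1233, 0.0922]
ee_rot: [0.024, 0.615, 0.788, -0.012]
force: [0.3, -2.0, -1.4]
gripper_width: 0.0244
gripper_force: 96.8
pull 2.1 Fz -1.4 [ 0.3 -2.  -1.4] [-0.26 -0.19  0.03] along 0.2525 lat 0.4914 z 0.0922 w 0.0244 11.575
```

Hooked: the drag is about 2 N. The plate started roughly flush with the housing, so the tray is about 17 mm out. I'll keep pulling, with smaller steps near the stop.

```bash
python3 -m pendant '[[0.4,0,-0.02,0,0],[0.8,0,-0.04,0,0],[1.2,0,-0.06,0,0],[1.5,0,-0.08,0,0]]' ;python3 f.py; python3 -m pendant '[[0.3,0,-0.02,0,0],[0.6,0,-0.03,0,0],[0.9,0,-0.05,0,0],[1.2,0,-0.06,0,0]]' ; python3 f.py
```

```text
t: 12.08
position: [0.5349, -0.1089, 0.0922]
ee_rot: [0.024, 0.615, 0.788, -0.012]
force: [2.5, -2.5, -1.7]
gripper_width: 0.0241
gripper_force: 96.8
pull 3.0 Fz -1.7 [ 2.5 -2.5 -1.7] [-0.58 -0.58  0.04] along 0.2376 lat 0.4914 z 0.0922 w 0.0241 12.075
t: 12.58
position: [0.532, -0.0973, 0.0922]
ee_rot: [0.024, 0.615, 0.788, -0.012]
force: [2.7, -2.3, -1.2]
gripper_width: 0.0241
gripper_force: 96.9
pull 2.9 Fz -1.2 [ 2.7 -2.3 -1.2] [-0.56 -0.69  0.03] along 0.2257 lat 0.4915 z 0.0922 w 0.0241 12.575
```

```bash
python3 -m pendant '[[0.2,0,-0.01,0,0],[0.4,0,-0.02,0,0]]' >/dev/null; python3 f.py; python3 -m pendant '[[0.2,0,-0.01,0,0],[0.4,0,-0.02,0,0]]' >/dev/null; python3 f.py
```

```text
pull 3.3 Fz -0.6 [ 3.2 -2.6 -0.6] [-0.57 -0.59  0.05] along 0.2217 lat 0.4914 z 0.0921 w 0.0242 12.825
pull 3.2 Fz -2.2 [ 2.6 -2.6 -2.2] [-0.61 -0.65  0.02] along 0.2178 lat 0.4915 z 0.0921 w 0.0238 13.075
```

```bash
for i in 1; do python3 -m pendant '[[0.15,0,-0.01,0,0],[0.2,0,-0.01,0,0]]' >/dev/null; python3 f.py; python3 -m pendant '[[0.15,0,-0.01,0,0],[0.2,0,-0.01,0,0]]' >/dev/null; python3 f.py; done
```

```text
pull 3.5 Fz -1.5 [ 2.5 -3.  -1.5] [-0.68 -0.61 -0.02] along 0.2158 lat 0.4914 z 0.0921 w 0.0244 13.325
pull 7.3 Fz -2.8 [ 3.9 -6.6 -2.8] [-1.76 -1.07  0.  ] along 0.2144 lat 0.4915 z 0.0922 w 0.0241 13.575
```

```bash
python3 -m pendant '[[0.1,0,-0.01,0,0],[0.2,0,-0.01,0,0]]' >/dev/null; python3 f.py; python3 -m pendant '[[0.1,0,-0.01,0,0],[0.15,0,-0.01,0,0]]' >/dev/null; python3 f.py
```

```text
pull 6.8 Fz -3.8 [ 5.3 -5.7 -3.8] [-1.67 -1.44  0.04] along 0.2123 lat 0.4915 z 0.0921 w 0.0238 13.825
pull 9.1 Fz -4.4 [ 5.1 -8.1 -4.4] [-2.08 -1.25  0.03] along 0.2110 lat 0.4916 z 0.0921 w 0.0240 14.075
```

```bash
python3 -m pendant '[[0,0,0,0,0],[0,0,0,0,0]]' 120 >/dev/null; python3 f.py; python3 -m pendant '[[0.05,0,0,0,0],[0.05,0,0,0,0]]' >/dev/null; python3 f.py;  python3 - <<'E'
from h import *
o=get_obs(); T=cam_pose("wrist",o); im=camera("wrist"); np.save("T3.npy",T)
cv2.imwrite("pics/w3c.png",cv2.resize(im[160:400,180:460],None,fx=2.5,fy=2.5,interpolation=cv2.INTER_CUBIC))
E
```

```text
pull 9.3 Fz -4.0 [ 4.4 -8.5 -4. ] [-2.04 -1.16  0.03] along 0.2111 lat 0.4916 z 0.0922 w 0.0237 14.325
pull 9.3 Fz -4.2 [ 4.7 -8.4 -4.2] [-2.37 -1.28  0.05] along 0.2108 lat 0.4916 z 0.0922 w 0.0233 14.575
```

View pics/w3c.png

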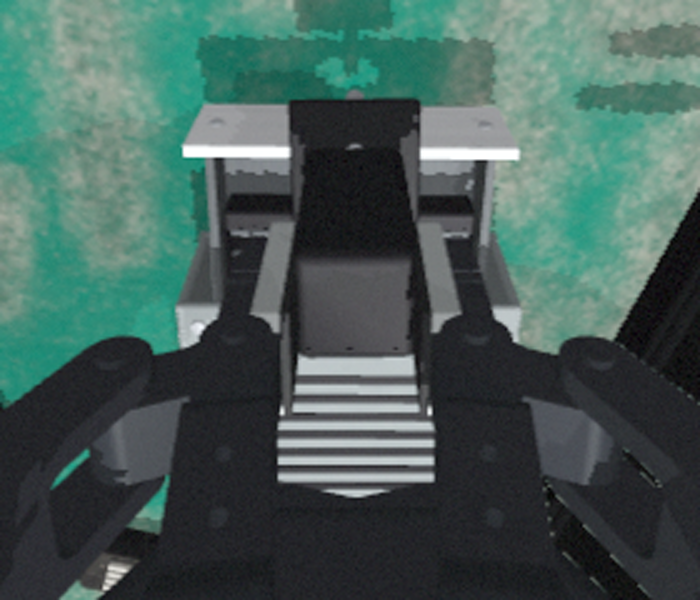

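The tray is well out, with plate top edge at (184–519, 149). The hook's flange edge has shifted from row 90 to 100, so the hook has pitched slightly in the grip. I'll compute the tray position.

```bash
python3 - <<'E'
from h import *
T=np.load("T3.npy"); f=lambda u,v,z: ray("wrist",(180+u/2.5,160+v/2.5),z,T)
a=np.array([.247,-.969,0]); l=np.array([.969,.247,0])
for n,p,z in [("TL",(184,147),.043),("TR",(519,150),.043),("BL",(210,104),.005),("BR",(502,107),.005),("shank",(355,93),.033),("flL",(290,101),.078),("flR",(420,101),.078)]:
    q=f(*p,z); print(n,np.round(q,4),"along %.4f lat %.4f"%(q@a,q@l))
E
python3 -m pendant '[[0.05,0,0,0,0],[0.05,0,0,0,0]]' >/dev/null; python3 f.py
```

```text
TL [ 0.4755 -0.1031  0.043 ] along 0.2174 lat 0.4352
TR [ 0.5848 -0.0773  0.043 ] along 0.2194 lat 0.5476
BL [ 0.4772 -0.1023  0.005 ] along 0.2170 lat 0.4371
BR [ 0.5866 -0.0765  0.005 ] along 0.2191 lat 0.5495
shank [ 0.5273 -0.0743  0.033 ] along 0.2023 lat 0.4925
flL [ 0.506  -0.0644  0.078 ] along 0.1874 lat 0.4744
flR [ 0.5405 -0.0559  0.078 ] along 0.1877 lat 0.5099
pull 9.9 Fz -4.5 [ 5.  -8.9 -4.5] [-2.76 -1.38  0.04] along 0.2105 lat 0.4916 z 0.0921 w 0.0237 14.875
```

```bash
python3 -m pendant '[[0.06,0,0,0,0],[0.06,0,0,0,0],[0.06,0,0,0,0]]' >/dev/null; python3 f.py;  python3 -m pendant '[[0,0,0,0,0],[0,0,0,0,0],[0,0,0,0,0],[0,0,0,0,0],[0,0,0,0,0],[0,0,0,0,0],[0,0,0,0,0],[0,0,0,0,0]]' >/dev/null; python3 f.py
```

```text
pull 12.5 Fz -5.9 [  4.5 -11.8  -5.9] [-3.12 -1.52  0.06] along 0.2101 lat 0.4916 z 0.0921 w 0.0238 15.25
pull 12.1 Fz -4.9 [  4.7 -11.3  -4.9] [-3.12 -1.56  0.03] along 0.2102 lat 0.4916 z 0.0921 w 0.0237 16.25
```

This is firmly the stop: 0.4 mm more gave 2.6 N. I'll ease to about 10 N and hold.

```bash
python3 -m pendant '[[-0.03,0,0,0,0],[-0.03,0,0,0,0]]' >/dev/null; python3 f.py;  python3 -m pendant '[[0,0,0,0,0],[0,0,0,0,0],[0,0,0,0,0],[0,0,0,0,0],[0,0,0,0,0],[0,0,0,0,0],[0,0,0,0,0]]' >/dev/null; python3 f.py
```

```text
pull 10.9 Fz -5.5 [  5.  -10.   -5.5] [-2.92 -1.42  0.01] along 0.2104 lat 0.4916 z 0.0921 w 0.0238 16.5
pull 11.3 Fz -6.2 [  4.9 -10.5  -6.2] [-2.95 -1.46 -0.02] along 0.2103 lat 0.4916 z 0.0921 w 0.0234 17.375
```

```bash
python3 -m pendant '[[-0.1,0,0,0,0],[-0.2,0,0.01,0,0],[-0.3,0,0.015,0,0],[-0.3,0,0.015,0,0]]' >/dev/null; python3 f.py; python3 -m pendant '[[-0.1,0,0.2,0,0],[-0.1,0,0.4,0,0],[-0.1,0,0.4,0,0]]' >/dev/null; python3 f.py
```

```text
pull 3.5 Fz -1.5 [ 2.7 -2.9 -1.5] [-0.93 -0.89  0.01] along 0.2121 lat 0.4915 z 0.0921 w 0.0233 17.875
pull -0.0 Fz -0.3 [-0.2 -0.  -0.3] [ 0.04  0.05 -0.02] along 0.2129 lat 0.4911 z 0.0877 w 0.0233 18.25
```

```bash
python3 -m pendant '[[-0.2,0,0.01,0,0],[-0.2,0,0.2,0,0],[-0.2,0,0.4,0,0],[-0.2,0,0.6,0,0],[-0.2,0,0.7,0,0],[-0.2,0,0.7,0,0]]' >/dev/null; python3 f.py
```

```text
pull -0.0 Fz -1.5 [ 0.8  0.2 -1.5] [ 0.06  0.01 -0.06] along 0.2156 lat 0.4915 z 0.0812 w 0.0234 19.0
```

```bash
python3 -m pendant '[[0.3,0,-0.015,0,0],[0.6,0,-0.03,0,0],[0.8,0,-0.04,0,0]]' >/dev/null; python3 f.py; python3 -m pendant '[[0.4,0,-0.02,0,0],[0.9,0,-0.04,0,0],[1.5,0,-0.07,0,0],[2.2,0,-0.11,0,0],[3,0,-0.15,0,0],[3.5,0,-0.18,0,0],[3.5,0,-0.18,0,0]]' >/dev/null; python3 f.py;  python3 - <<'E'
from h import *
o=get_obs(); T=cam_pose("wrist",o); im=camera("wrist"); np.save("T4.npy",T)
cv2.imwrite("pics/w4c.png",cv2.resize(im[160:400,180:460],None,fx=2.5,fy=2.5,interpolation=cv2.INTER_CUBIC))
E
```

```text
pull 0.1 Fz -1.2 [-0.4 -0.2 -1.2] [0.04 0.05 0.  ] along 0.2073 lat 0.4916 z 0.0813 w 0.0236 19.375
pull 0.3 Fz -0.8 [ 0.7 -0.1 -0.8] [ 0.02  0.07 -0.01] along 0.1722 lat 0.4917 z 0.0812 w 0.0230 20.25
```

View pics/w4c.png

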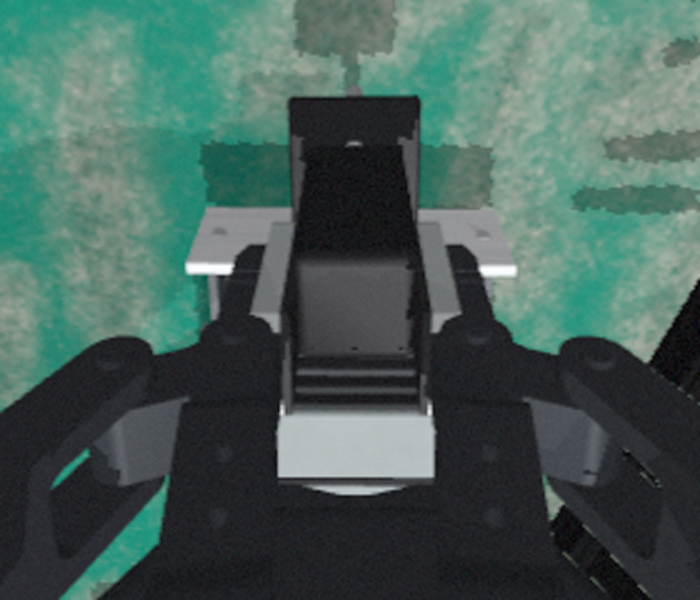

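The hook is free and the tray still out, with its plate top edge at (187–516, 269). The flange's near edge is still at row 98, so the hook keeps a pitch of about 3–4° in the grip. I'll check the tray and plan the return.

```bash
python3 - <<'E'
from h import *
T=np.load("T4.npy"); f=lambda u,v,z: ray("wrist",(180+u/2.5,160+v/2.5),z,T); a=np.array([.247,-.969,0])
print([round(f(*p,.043)@a,4) for p in [(187,263),(516,265)]])
p=get_obs()["position"]
to(p+[0,0,.088]); to([.5176,.0689,.169],117.2)
E
```

```text
[np.float64(0.217), np.float64(0.2188)]
pos [ 0.5191 -0.0456  0.0812] yaw 104.10 toolz [ 0.023 -0.048 -0.999] ->  [-0.46  0.09 -8.79] yaw 0.00
pos [ 0.5191 -0.0456  0.0812] yaw 104.10 toolz [ 0.023 -0.048 -0.999] ->  [10.67  2.74 -9.32] yaw -1.31
```

```bash
python3 -m pendant '[[-0.1,0,-3,0,0],[-0.3,0,-6,0,0],[-0.4,0,-8.8,0,0],[3,0.8,-9,-0.5,0],[6.5,1.7,-9.2,-0.9,0],[9.5,2.5,-9.3,-1.31,0],[10.67,2.74,-9.3,-1.31,0],[10.67,2.74,-9.3,-1.31,0]]' ; python3 - <<'E'
from h import *
to([.5176,.0689,.169],117.2); to([.5176,.0689,.074],117.2)
im=camera("side"); c=im[95:165,304-40:304+40]; cv2.imwrite("pics/s4.png",cv2.resize(c,None,fx=8,fy=8,interpolation=cv2.INTER_CUBIC))
E
```

```text
t: 21.3
position: [0.5176, 0.0688, 0.1687]
ee_rot: [0.022, 0.521, 0.853, -0.015]
force: [-0.3, 0.7, -0.9]
gripper_width: 0.0234
gripper_force: 122.2
pos [0.5176 0.0688 0.1687] yaw 117.17 toolz [ 0.022 -0.048 -0.999] ->  [ 0.01  0.   -0.03] yaw -0.00
pos [0.5176 0.0688 0.1687] yaw 117.17 toolz [ 0.022 -0.048 -0.999] ->  [0.52 0.02 9.45] yaw -0.00
```

```bash
python3 -m pendant '[[0.1,0,2.5,0,0],[0.25,0,4.5,0,0],[0.3,0,5.5,0,0],[0.35,0,6.2,0,0],[0.38,0,7,0,0],[0.38,0,7,0,0]]' >/dev/null; python3 f.py; python3 -m pendant '[[0.05,0,0.8,0,0],[0.1,0,1.6,0,0],[0.13,0,2.4,0,0],[0.13,0,2.4,0,0]]' >/dev/null; python3 f.py
```

```text
pull -0.6 Fz -1.3 [ 0.2  0.7 -1.3] [0.01 0.08 0.  ] along 0.0612 lat 0.5182 z 0.0984 w 0.0235 22.1
pull -0.4 Fz -0.9 [ 0.2  0.5 -0.9] [0.07 0.06 0.03] along 0.0611 lat 0.5179 z 0.0739 w 0.0235 22.6
```

```bash
python3 -m pendant '[[0.01,0,0.15,0,0],[0.02,0,0.3,0,0],[0.02,0,0.3,0,0]]' >/dev/null; python3 f.py; python3 -m pendant '[[0,0,0.1,0,0],[0,0,0.1,0,0]]' >/dev/null; python3 f.py; python3 - <<'E'
from h import *
print(get_obs()["position"])
E
```

```text
pull 0.7 Fz -0.9 [-0.5 -0.9 -0.9] [ 0.07  0.04 -0.02] along 0.0612 lat 0.5184 z 0.0717 w 0.0236 22.975
pull -0.5 Fz -2.1 [-0.1  0.5 -2.1] [ 0.07  0.01 -0.02] along 0.0612 lat 0.5184 z 0.0706 w 0.0235 23.225
[0.51741304 0.06874508 0.07060935]
```

```bash
python3 -m pendant '[[0,0,0.1,0,0],[0,0,0.1,0,0]]' >/dev/null; python3 f.py; python3 -m pendant '[[0,0,0.1,0,0],[0,0,0.1,0,0]]' >/dev/null; python3 f.py
```

```text
pull -0.2 Fz -1.6 [-0.2  0.2 -1.6] [0.06 0.02 0.02] along 0.0612 lat 0.5183 z 0.0696 w 0.0232 23.475
pull 0.6 Fz 4.1 [-1.5 -1.   4.1] [-0.09  0.33  0.07] along 0.0614 lat 0.5185 z 0.0689 w 0.0236 23.725
```

```bash
python3 -m pendant '[[0,0,0,0,0],[0,0,0.05,0,0],[0,0,0.1,0,0],[0,0,0.1,0,0]]' 20 >/dev/null; python3 f.py; python3 -m pendant '[[0,0,0,0,0.35],[0,0,0,0,0.45],[0,0,0,0,0.6],[0,0,0,0,1],[0,0,0,0,1],[0,0,0,0,1],[0,0,0,0,1]]' ; python3 f.py
```

```text
pull 1.2 Fz 18.6 [-6.1 -2.7 18.6] [-0.65  1.46  0.01] along 0.0617 lat 0.5187 z 0.0687 w 0.0236 24.225
t: 25.1
position: [0.5175, 0.0686, 0.0676]
ee_rot: [0.022, 0.521, 0.853, -0.015]
force: [0.9, 0.0, -0.3]
gripper_width: 0.0855
gripper_force: 0.0
pull 0.2 Fz -0.3 [ 0.9  0.  -0.3] [0.07 0.06 0.01] along 0.0614 lat 0.5184 z 0.0676 w 0.0855 25.1
```

```bash
python3 -m pendant '[[-0.1,0,-2,0,1],[-0.2,0,-4,0,1],[-0.4,0,-8,0,1],[-0.6,0,-11,0,1],[-0.75,0,-14,0,1],[-0.8,0,-15.2,0,1],[-0.8,0,-15.2,0,1],[-0.8,0,-15.2,0,1]]' >/dev/null; python3 - <<'E'
from h import *
o=get_obs(); to([.5168,.069,.22],117.07); T=cam_pose("wrist",o); im=camera("wrist"); cv2.imwrite("pics/w5.png",im); np.save("T5.npy",T)
print(rec("wrist","hook_grip",T)); w1=cv2.imread("pics/w1.png"); T1=np.load("T1.npy")
# match handle patch and stand patch from first view
g=lambda i: cv2.cvtColor(i,cv2.COLOR_BGR2GRAY)
for n,(x0,y0,x1,y1),z in [("handle",(306,150,340,205),.1),("stand",(296,132,350,212),.054)]:
    t=g(w1)[y0:y1,x0:x1]; r=cv2.matchTemplate(g(im)[y0-15:y1+15,x0-15:x1+15],t,cv2.TM_CCOEFF_NORMED); _,m,_,l=cv2.minMaxLoc(r)
    c=((x0+x1)/2,(y0+y1)/2); d=(l[0]-15,l[1]-15); p1=ray("wrist",c,z,T1); p2=ray("wrist",(c[0]+d[0],c[1]+d[1]),z,T)
    print(n,m,d,"world shift mm",np.round((p2-p1)*1000,1))
for nm in ("side","top"):
    new=camera(nm); old=cv2.imread(f"pics/{nm}0.png"); T=cam_pose(nm)
    for n,p,s in [("handle",(.5185,.068,.1),12),("tin",(.424,.093,.02),12),("spool",(.408,.006,.03),12),("battery",(.6284,-.379,.045),12),("marker",(.424,-.332,.01),18)]:
        u,v=map(int,proj(nm,p,T)); t=g(old)[v-s:v+s,u-s:u+s]
        r=cv2.matchTemplate(g(new)[v-s-8:v+s+8,u-s-8:u+s+8],t,cv2.TM_CCOEFF_NORMED); _,m,_,l=cv2.minMaxLoc(r); print(nm,n,round(m,3),(l[0]-8,l[1]-8))
E
```

```text
pos [0.5173 0.0687 0.2186] yaw 117.20 toolz [ 0.021 -0.048 -0.999] ->  [ 0.04 -0.03 -0.14] yaw 0.01
[(0.85, [0.5135, 0.0779, 0.0993])]
handle 0.957527220249176 (1, 1) world shift mm [ 1.3 -0.3  0. ]
stand 0.9682614207267761 (0, 0) world shift mm [-0.2  0.2  0. ]
side handle 0.991 (0, 0)
side tin 1.0 (0, 0)
side spool 0.998 (0, 0)
side battery 1.0 (0, 0)
side marker 1.0 (0, 0)
top handle 0.729 (0, 0)
top tin 0.718 (4, 0)
top spool 0.996 (0, 0)
top battery 1.0 (0, 0)
top marker 1.0 (0, 0)
```

```bash
python3 - <<'E'
from h import *
T=cam_pose("side"); g=lambda i: cv2.cvtColor(i,cv2.COLOR_BGR2GRAY).astype(np.float32)
new=g(camera("side")); old=g(cv2.imread("pics/side0.png"))
print(rec("side","hook_grip",T),proj("side",(.5185,.068,.087),T),proj("side",(.5185,.068,.092),T))
for z in (.1,.07):
    u,v=map(int,proj("side",(.5185,.068,z),T))
    M=np.eye(2,3,dtype=np.float32); c,M=cv2.findTransformECC(old[v-9:v+9,u-9:u+9],new[v-9:v+9,u-9:u+9],M,cv2.MOTION_TRANSLATION); print(z,c,M[:,2])
T=cam_pose("wrist"); camera("wrist"); print(rec("wrist","tray_hole",T))
E
```

```text
[(0.7, [0.5158, 0.0603, 0.0875]), (0.24, [0.5148, 0.0431, 0.0399])] (np.float64(306.0426680128127), np.float64(145.04776246684952)) (np.float64(305.92797785262155), np.float64(143.72062031166632))
0.1 0.9545267099917133 [0.3551829  0.29361573]
0.07 0.9453200306024856 [ 0.29530913 -0.45422086]
[(0.78, [0.5372, -0.1224, 0.0259])]
```

The recognised hole position doesn't match my last tray measurement, so I'll check the tray in the latest wrist picture.

```bash
python3 - <<'E'
from h import *
T=np.load("T5.npy"); im=cv2.imread("pics/w5.png"); a=np.array([.247,-.969,0]); l=np.array([.969,.247,0])
for lat in (.46,.4903,.52):
    print(lat,[(round(s,3),*map(int,im[int(round(v)),int(round(u))])) for s in np.arange(.195,.29,.005) for u,v in [proj("wrist",s*a/(a@a)+lat*l/(l@l)+[0,0,.043],T)] if v<399])
s=cv2.cvtColor(im,cv2.COLOR_BGR2GRAY)
T=cam_pose("side"); sd=camera("side")
for lat in (.46,.4903,.52):
    print("side",lat,[(round(s,3),*map(int,sd[int(round(v)),int(round(u))])) for s in np.arange(.20,.285,.005) for u,v in [proj("side",s*a/(a@a)+lat*l/(l@l)+[0,0,.043],T)]])
E
```

```text
0.46 [(np.float64(0.195), 144, 141, 140), (np.float64(0.2), 145, 143, 143), (np.float64(0.205), 140, 139, 138), (np.float64(0.21), 148, 146, 145), (np.float64(0.215), 149, 147, 145), (np.float64(0.22), 237, 236, 232), (np.float64(0.225), 91, 88, 83), (np.float64(0.23), 22, 22, 26), (np.float64(0.235), 22, 21, 22), (np.float64(0.24), 67, 64, 64), (np.float64(0.245), 73, 70, 68), (np.float64(0.25), 32, 22, 27), (np.float64(0.255), 60, 57, 55), (np.float64(0.26), 34, 31, 32), (np.float64(0.265), 80, 76, 73), (np.float64(0.27), 25, 25, 20), (np.float64(0.275), 40, 40, 41), (np.float64(0.28), 37, 34, 32), (np.float64(0.285), 185, 185, 174)]
0.4903 [(np.float64(0.195), 146, 145, 143), (np.float64(0.2), 236, 235, 231), (np.float64(0.205), 134, 130, 124), (np.float64(0.21), 147, 142, 137), (np.float64(0.215), 147, 144, 143), (np.float64(0.22), 240, 238, 236), (np.float64(0.225), 90, 85, 84), (np.float64(0.23), 30, 26, 25), (np.float64(0.235), 21, 18, 23), (np.float64(0.24), 63, 61, 60), (np.float64(0.245), 86, 83, 83), (np.float64(0.25), 73, 71, 67), (np.float64(0.255), 55, 52, 49), (np.floa
[... 1949 characters left out ...]
4(0.27), 105, 100, 95), (np.float64(0.275), 197, 193, 180), (np.float64(0.28), 205, 200, 186)]
side 0.52 [(np.float64(0.2), 126, 147, 84), (np.float64(0.205), 133, 153, 104), (np.float64(0.21), 136, 155, 113), (np.float64(0.215), 144, 156, 129), (np.float64(0.22), 249, 247, 245), (np.float64(0.225), 207, 201, 197), (np.float64(0.23), 205, 199, 197), (np.float64(0.235), 200, 194, 191), (np.float64(0.24), 147, 143, 138), (np.float64(0.245), 113, 108, 102), (np.float64(0.25), 128, 124, 117), (np.float64(0.255), 127, 123, 116), (np.float64(0.26), 112, 109, 103), (np.float64(0.265), 54, 51, 50), (np.float64(0.27), 85, 82, 78), (np.float64(0.275), 150, 147, 137), (np.float64(0.28), 202, 198, 183)]
```

Both cameras show the bright plate edge at 0.218–0.222 along the slide, so the tray is still at its stop and the recogniser was wrong. Handing in.

```bash
python3 -c "from station import job_done; print(job_done())"
```

```text
the job is handed in; nothing more can be done
None
```

I drew the tray to its end stop, held it there at about 1.1–1.2 kg for nearly 2 s, unhooked without moving it and put the hook back fully down in its stand, then handed the job in at about 27 s; I viewed 12 pictures by mistake, over your limit of 10.

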